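# Hold the damp box half open

### The job

Lift the stone off the lid of the wooden damp box and stand it gently, upright, on the worktop beside the box. Then take the lid by its bar handle, raise it to 45 degrees and hold it there, still, so that somebody can reach in: the hinge does not stay by itself, so never let the lid drop, and finish with the gripper still holding it. Leave the jars and the bottle on the right where they are.

Things in the scene. Friction and masses are not known exactly. Their poses are not given: they have to be found in the camera images.
- damp_box: Fixed wooden box, 200 mm deep (its x), 220 wide (its y), walls 100 high; its 10 mm lid is 4 mm larger all told, top 110.5 mm above the origin: centre of the underside, on the pale slab (z = 0). x points from the front (handle side, towards the robot) to the hinged back, z up. A bowl and a cup are fixed inside, below the rim. The slab 80 to 100 mm out from its left (+y) wall is free.
- lid_hinge (a point): Middle of the hinge line along the upper back edge of the box: at x = +100, z = 100.5 mm in the box's frame; the hinge axis is the box's y. Fixed to the box.
- lid_bar (a point): Middle of the round dark steel bar handle, the point to grip; its frame turns with the lid. Bar 12 mm thick, 100 mm along the box's y between end posts (88 free), centre 40 mm above the lid's top. Lid shut: 170 mm in front of the hinge line and 50 above it (x = -70, z = 150.5 in the box's frame). It can turn between the pads while the gripper keeps pointing down.
- lid (a joint): Lid angle, rad: 0 shut, growing as the front edge rises, 0.785 at 45 degrees; end stop 1.75. Almost no friction in the hinge and no spring: let go below about 1.4 rad the lid (about 0.3 kg, some 2 N at the bar) falls shut.
- stone: Rough grey stone, 29 mm (its x) by 57 mm (its y), 49 mm tall, about 0.13 kg, standing upright on the lid between the bar and the hinge. Origin: centre of its underside; z up. Grip it across its 29 mm.
- jar_shell: Glaze jar with white lid, 52 mm across, 69 mm tall, loose, on the right of the box, the farther of the two small jars there; origin: centre of its underside. Bystander.
- jar_plum: Glaze jar with white lid, 52 mm across, 69 mm tall, loose, on the right of the box, the nearer of the two small jars there; origin: centre of its underside. Bystander.
- dropper_bottle: Green glass dropper bottle, 52 mm across, 139 mm tall, loose, at the far right of the slab; origin: centre of its underside. Bystander.

How it is judged:
On the way, in this order (a step that is already met when the one before it is completed fails the run):
1. the stone stands released on the worktop beside the box while the lid is still shut (height (world z) of stone between -0.03 and 0.012 m and angle between stone's own z axis and vertical below 0.2 rad and contact force between stone and damp_box below 0.05 N and contact force between stone and the fingers below 0.05 N and linear speed of stone below 0.03 m/s and world x of stone above 0.2 m and value of joint lid below 0.06 rad), for 0.2 s.
2. the fingers have raised the lid past 30 degrees (value of joint lid above 0.524 rad and contact force between the fingers and lid above 0.5 N), for 0.1 s.
At the end, for the whole second after the job is handed in: Lid still at 45 degrees, within 6, carried by the fingers alone at the bar handle (TCP within 60 mm of its middle), through the second after the end; stone upright (within 11 degrees), released, at rest on the worktop, clear of the box; jars and bottle within 20 mm of their starts (value of joint lid between 0.68 and 0.89 rad and velocity of joint lid between -0.1 and 0.1 rad/s and contact force between the fingers and lid above 0.5 N and distance between the grasp point and lid_bar below 0.06 m and contact force between lid and stone below 0.05 N and contact force between lid and jar_shell below 0.05 N and contact force between lid and jar_plum below 0.05 N and contact force between lid and dropper_bottle below 0.05 N and height (world z) of stone between -0.03 and 0.012 m and angle between stone's own z axis and vertical below 0.2 rad and contact force between stone and damp_box below 0.05 N and contact force between stone and the fingers below 0.05 N and linear speed of stone below 0.03 m/s and world x of stone above 0.2 m and distance of each of jar_shell, jar_plum, dropper_bottle from where it was at the start of the episode below 0.02 m); the arm keeps its last pose, push and grip.
It fails at once if the stone is dropped or flung (faster than 0.7 m/s out of the fingers) (linear speed of stone above 0.7 m/s and contact force between stone and the fingers below 0.05 N).
It fails at once if the lid is raised with the stone still on it (value of joint lid above 0.12 rad and contact force between stone and lid above 0.05 N).
It fails at once if the lid falls (closing faster than 2 rad/s) (velocity of joint lid below -2 rad/s).
It fails at once if a bystander jar or bottle is moved more than 30 mm or tipped (distance of any of jar_shell, jar_plum, dropper_bottle from where it was at the start of the episode above 0.03 m or angle between any of jar_shell, jar_plum, dropper_bottle's own z axis and vertical above 0.3 rad).
It also fails if it takes over 51 s, if anything falls off the work surface, if the arm or the gripper's body presses on something with over 40 N, if the wrist force passes 120 N, or if a joint passes its speed limit or range.

### The arm

A 7-joint arm with a two-finger parallel gripper is mounted at the origin on a cart in front of the work surface, level with it; the furniture and walls round the work are solid. World frame = base frame: x ahead of the robot, y to its left, z up, the work surface at z = 0. Lengths are in m, angles in rad, forces in N, time in s.
With the tool pointing down it reaches from about 0.4 to 0.925 m from the base axis. Payload 5.6 kg.
Tool frame: the origin (TCP) lies between the finger pads, 19 mm behind the fingertips; this is the grasp point; z points along the fingers, y is the line along which they close (so a half turn about z gives the same grasp; the last joint's range is limited). The gripper opens to 85 mm and grips with 20 to 120 N. Pads are 22 mm wide; open, the fingers measure 114 mm over their backs; the gripper's body (76 mm by 85 mm) begins 54 mm behind the grasp point. The pads swing forward as they close: fully open they stand 13 mm farther back than shut.
Start: joints at [1.092, 0.468, -0.012, 1.603, 0.006, 1.071, -0.056], TCP at [0.274, -0.589, 0.25] pointing down, gripper open.
Joint ranges: [-2.53, 2.53], [-0.31, 2.02], [-1.57, 1.55], [0.28, 2.44], [-1.29, 4.43], [0.15, 1.84], [-2.92, 2.92]. Speed limits (rad/s): [2.57, 2.57, 3.14, 3.14, 3.14, 3.14, 3.14].

### API

Orientations are given as a 3x3 rotation matrix whose columns are the frame's x, y, z axes.
In Python, from rig import manip gives the robot as it stands.
- The arm moves only by the tool shift_gripper, called after "Emit:" as name([rows], argument=value, ...), one row to a line, values as JSON. Schema: {"type":"object","properties":{"ticks":{"type":"string"},"only":{"type":"string"},"quiet":{"type":"boolean"},"lines":{"type":"string"}},"required":["ticks"],"additionalProperties":false}. ticks is a string of 1 to 20 rows, parted by semicolons, with the numbers parted by commas; each row has 7 numbers: a rotation vector rx, ry, rz in fractions of the full range, 1 being 2 rad, then dx, dy, dz in a scale on which 1.0 is 750 mm, then the opening from 0.0 (shut) to 1.0 (fully open); each row is the pose to reach, as a shift and turn from the pose commanded when the call began, along the tool's axes at that moment; what a row does not reach only later rows make up. A row lasts 1/12 s, in which the tool goes at most 0.0417 m and 0.125 rad, less where a joint would pass 70% of its speed; a pose out of reach is approached as far as the arm can. The fingers move at their own pace and stop on an object; the grip force is fixed at half the most. Time passes only in rows, so rows that do not move let the fingers close. The tool returns the time, the measured TCP pose, the force, the opening and the grip force at its end. only (a regular expression) keeps the lines of the reply that match it, lines (a string "A,B") keeps lines A to B, and quiet returns only ok. Shift and turn numbers lie between -1 and 1, and a call with a number outside is refused. Input that does not fit is refused with a message, and nothing moves.
- manip.get_state(): the state, without advancing time (a new reading comes with each control period).
- manip.capture(name): name is "scene" or "top"; returns a dict with "image" (384x512x3 uint8, red, green, blue), "K" (3x3 intrinsics, pixels), "rvec" (rotation vector, rad) and "tvec" (3), from world to camera coordinates, as OpenCV has them. Camera axes: x right, y down, z forward; pixel columns grow to the right and rows downward; lengths in m; the calibration is good to about 2 mm. A picture is of the moment at which its call begins. There is no depth.
- manip.hand_in(): hands the job in; it is judged then, once.
The state is a dict: "time": time; "joint_pos": joint angles; "dq": joint speeds; "joint_torque": joint torques, N m; "ee_pos": TCP position; "ee_rot": TCP orientation; "contact_force": force on the tool from outside, world axes, zero at the start; "wrist_torque": the same for the moment, N m; "opening": opening from 0.0 (shut) to 1.0 (fully open); "finger_force": force on a finger pad.
Only numpy, scipy, OpenCV 4.12 (cv2) and the standard library are available. Lean on these libraries where they do the work, as an engineer would, in place of code of your own. Each camera call takes 0.05 s, during which the arm holds its last target. There are 200 camera calls.

## Working session

There is one attempt and no reset: what is moved stays moved. The work goes in short steps, Python scripts to look and compute and a tool call to move; the robot and the scene stay as the last step left them, time stands still between calls to the robot, and variables do not carry over. Pictures are saved under pics/ and viewed, at most 10 in all, crops included, and the job is handed in when it is done.

```bash
ls; mkdir -p pics; python3 - <<'E'
from rig import manip
import cv2
for n in("scene","top"):
    c=manip.capture(n); cv2.imwrite(f"pics/{n}0.png",c["image"][:,:,::-1]); print(n,c["K"],c["rvec"],c["tvec"])
s=manip.get_state(); print(s["time"],s["ee_pos"],s["ee_rot"],s["contact_force"])
E
```

```text
pics
rig.py
scene [[450.3788054    0.         249.5959556 ]
 [  0.         450.3788054  193.69448055]
 [  0.           0.           1.        ]] [ 0.90747115 -2.21316417  1.37960355] [0.34894863 0.32511579 0.61552571]
top [[469.54081731   0.         253.01622667]
 [  0.         469.54081731 188.81151272]
 [  0.           0.           1.        ]] [ 2.23556411 -2.1651899   0.094768  ] [-0.13119989  0.55918479  1.03087733]
0.1 [ 0.27408863 -0.58884063  0.24908437] [[ 9.06590567e-01  4.22010488e-01 -8.31405532e-04]
 [ 4.22011286e-01 -9.06589376e-01  1.47574803e-03]
 [-1.30962277e-04 -1.68876176e-03 -9.99998565e-01]] [ 0.13421584  0.40012527 -0.26790138]
```

View pics/scene0.png

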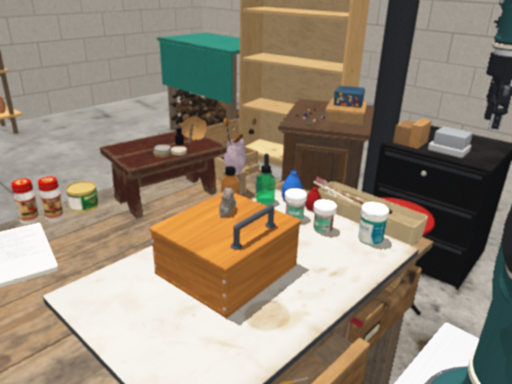

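View pics/top0.png

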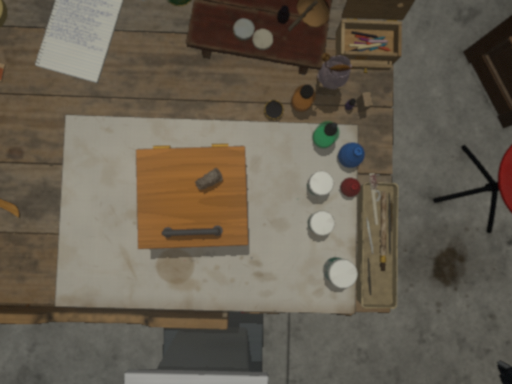

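The top view shows the lid at about (136–248, 147–248), the bar from (165,232) to (219,231), and the stone at (208,180), turned about 25°. In the scene view the stone is at (227,205) and the bar at (253,227). I'll enlarge both and measure.

```bash
cat > h.py <<'E'
import numpy as np, cv2
from rig import manip
def ray(c,px,z):
    R=cv2.Rodrigues(np.array(c["rvec"],float))[0]; o=-R.T@np.array(c["tvec"]).ravel()
    px=np.atleast_2d(np.array(px,float)); d=np.c_[px,np.ones(len(px))]@np.linalg.inv(c["K"]).T@R
    return o+d*((z-o[2])/d[:,2])[:,None]
def proj(c,p): return cv2.projectPoints(np.atleast_2d(np.array(p,float)),np.array(c["rvec"],float),np.array(c["tvec"],float),np.array(c["K"]),None)[0][:,0]
E
python3 - <<'E'
from h import *
c=manip.capture("top"); im=c["image"]; hsv=cv2.cvtColor(im,cv2.COLOR_RGB2HSV)
R=cv2.Rodrigues(c["rvec"])[0]; print("cam",-R.T@c["tvec"].ravel())
for p in [(138,149),(245,146),(200,200),(200,240),(200,250),(207,180),(216,180),(190,232),(176,270)]: print(p,im[p[1],p[0]],hsv[p[1],p[0]])
s=manip.capture("scene")["image"]
a=cv2.resize(im[130:265,125:260],None,fx=4.4,fy=4.4,interpolation=cv2.INTER_CUBIC)
b=cv2.resize(s[175:315,145:310],None,fx=4,fy=4,interpolation=cv2.INTER_CUBIC)
cv2.imwrite("pics/ta.png",a[:,:,::-1]);cv2.imwrite("pics/sb.png",b[:,:,::-1])
E
```

```text
cam [ 0.4968111  -0.08988447  1.06663425]
(138, 149) [139 112  85] [ 15  99 139]
(245, 146) [145 135 118] [ 19  47 145]
(200, 200) [128  87  43] [ 16 169 128]
(200, 240) [126  86  45] [ 15 164 126]
(200, 250) [92 86 76] [19 44 92]
(207, 180) [93 84 71] [18 60 93]
(216, 180) [68 59 48] [17 75 68]
(190, 232) [68 66 62] [20 23 68]
(176, 270) [123 110  89] [ 19  70 123]
```

View pics/ta.png

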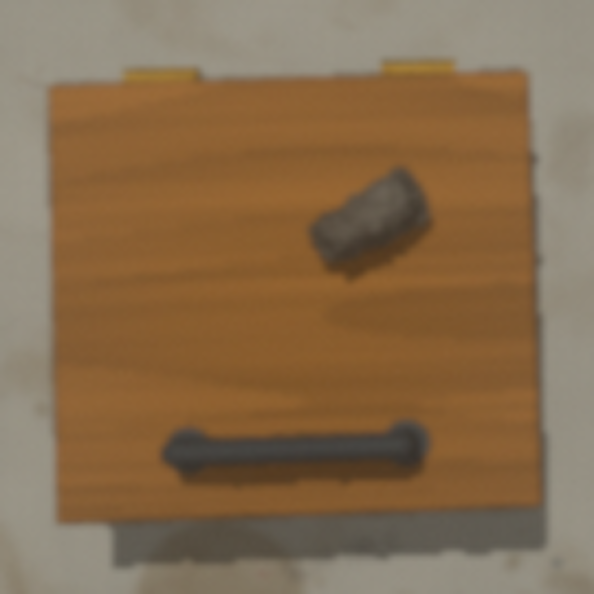

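View pics/sb.png

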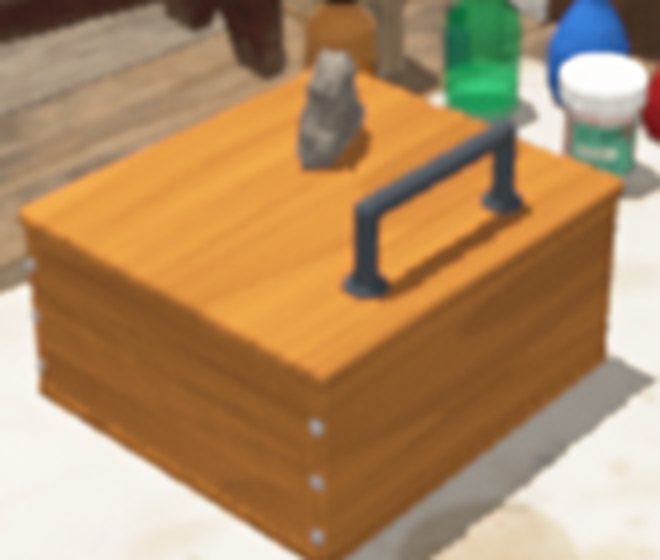

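The top crop shows the lid corners at about (50,86), (526,70), (541,505) and (57,522). The stone's long axis runs from about (330,240) to (405,195), and the bar from (190,449) to (407,444). The scene crop shows the stone standing at (330,110) and narrowing towards the top.

```bash
cat >> h.py <<'E'
def biggest(m):
    return max(cv2.findContours(m.astype(np.uint8),cv2.RETR_EXTERNAL,cv2.CHAIN_APPROX_NONE)[0],key=cv2.contourArea)
E
python3 - <<'E'
from h import *
c=manip.capture("top"); hsv=cv2.cvtColor(c["image"],cv2.COLOR_RGB2HSV)
roi=np.zeros(hsv.shape[:2],bool); roi[130:262,125:260]=1
def rect(cnt,z):
    p=ray(c,cnt[:,0],z)[:,:2]; r=cv2.minAreaRect((p*1000).astype(np.float32)); return r,(cv2.boxPoints(r)).round(1).tolist()
lid=biggest((hsv[...,1]>110)&roi); print("lid",rect(lid,.1105))
cor=np.array([(50,86),(526,70),(541,505),(57,522)])/4.4+[125,130]-.4
q=ray(c,cor,.1105); print("lid by eye",q.mean(0),(q*1000).round(1)[:,:2].tolist())
ins=np.zeros(roi.shape,np.uint8); cv2.fillPoly(ins,[cv2.convexHull(lid)],1); ins=cv2.erode(ins,np.ones((5,5)))>0
g=(hsv[...,1]<105)&ins
st=g.copy(); st[215:]=0; stc=biggest(st)
for z in (.11,.135,.16): print("stone",z,rect(stc,z))
ba=g.copy(); ba[:215]=0; print("bar",rect(biggest(ba),.1505))
# two views: stone
s=manip.capture("scene"); m=cv2.moments(stc); uv=(m["m10"]/m["m00"],m["m01"]/m["m00"]); print(uv)
for z in (.11,.135,.16): print(z,ray(c,uv,z).round(4),proj(s,ray(c,uv,z)).round(1))
print("bar ends scene, by eye", ray(s,[(145+365/4,175+208/4),(145+510/4,175+128/4)],.1505).round(4))
E
```

```text
lid (((539.9449462890625, 13.250526428222656), (207.49758911132812, 222.0413055419922), 3.8209073543548584), [[429.0, 117.0999984741211], [443.79998779296875, -104.4000015258789], [650.9000244140625, -90.5999984741211], [636.0999755859375, 130.89999389648438]])
lid by eye [0.5375867  0.01336485 0.1105    ] [[630.5, 130.0], [645.7, -90.2], [444.3, -103.7], [429.9, 117.4]]
stone 0.11 (((574.22998046875, -19.434690475463867), (26.58216667175293, 51.87522506713867), 28.596317291259766), [[550.0999755859375, -3.0], [575.0, -48.599998474121094], [598.2999877929688, -35.79999923706055], [573.5, 9.699999809265137]])
stone 0.135 (((572.2066650390625, -21.27577018737793), (25.88750648498535, 50.51954650878906), 28.596336364746094), [[548.7999877929688, -5.300000190734863], [572.9000244140625, -49.599998474121094], [595.7000122070312, -37.29999923706055], [571.5, 7.099999904632568]])
stone 0.16 (((570.1835327148438, -23.116870880126953), (25.192846298217773, 49.163883209228516), 28.59630584716797), [[547.4000244140625, -7.599999904632568], [570.9000244140625, -50.70000076293945], [593.0, -38.70000076293945], [569.5, 4.5]])
bar (((468.0537109375, 6.1737213134765625), (19.28508758544922, 114.14176940917969), 2.9578657150268555), [[455.5, 62.70000076293945], [461.3999938964844, -51.29999923706055], [480.6000061035156, -50.29999923706055], [474.70001220703125, 63.70000076293945]])
(209.00252525252523, 179.04924242424244)
0.11 [[ 0.5743 -0.0208  0.11  ]] [[226.3 210.6]]
0.135 [[ 0.5723 -0.0226  0.135 ]] [[227.6 199.9]]
0.16 [[ 0.5703 -0.0244  0.16  ]] [[228.9 189. ]]
bar ends scene, by eye [[ 0.4647  0.0586  0.1505]
 [ 0.4695 -0.0437  0.1505]]
```

```bash
cat >> h.py <<'E'
from scipy.spatial.transform import Rotation as Ro
def rel(pos,yaw_y,tilt=0):
    """row to put TCP at pos, pointing down, tool y at world yaw yaw_y (deg)"""
    s=manip.get_state(); R0=np.array(s["ee_rot"]); a=np.radians(yaw_y)
    y=np.array([np.cos(a),np.sin(a),0]); z=np.array([0,0,-1.]); R=np.c_[np.cross(y,z),y,z]
    print("t",s["time"],"ee",np.round(s["ee_pos"],4),"q",np.round(s["joint_pos"],2),"F",np.round(s["contact_force"],1),"op",s["opening"],s["finger_force"])
    r=Ro.from_matrix(R0.T@R).as_rotvec(); d=R0.T@(np.array(pos)-s["ee_pos"]); print(np.round(r,4),np.round(d,4))
E
python3 -c "
from h import *
rel([.5725,-.0215,.25],28.6)"
```

```text
t 0.3 ee [ 0.2743 -0.5891  0.2497] q [ 1.09  0.47 -0.01  1.6   0.01  1.07 -0.06] F [ 0.1 -0.   0.2] op 1.005154251872909 0.0
[-5.0000e-04 -4.0000e-04 -1.6343e+00] [ 5.099e-01 -3.887e-01 -1.000e-04]
```

Units first: shifts go in shares of 750 mm and turns go in shares of 2 rad. So 0.51 m / 0.75 = 0.68, -0.389 m / 0.75 = -0.5187, -1.634 rad / 2 = -0.817.

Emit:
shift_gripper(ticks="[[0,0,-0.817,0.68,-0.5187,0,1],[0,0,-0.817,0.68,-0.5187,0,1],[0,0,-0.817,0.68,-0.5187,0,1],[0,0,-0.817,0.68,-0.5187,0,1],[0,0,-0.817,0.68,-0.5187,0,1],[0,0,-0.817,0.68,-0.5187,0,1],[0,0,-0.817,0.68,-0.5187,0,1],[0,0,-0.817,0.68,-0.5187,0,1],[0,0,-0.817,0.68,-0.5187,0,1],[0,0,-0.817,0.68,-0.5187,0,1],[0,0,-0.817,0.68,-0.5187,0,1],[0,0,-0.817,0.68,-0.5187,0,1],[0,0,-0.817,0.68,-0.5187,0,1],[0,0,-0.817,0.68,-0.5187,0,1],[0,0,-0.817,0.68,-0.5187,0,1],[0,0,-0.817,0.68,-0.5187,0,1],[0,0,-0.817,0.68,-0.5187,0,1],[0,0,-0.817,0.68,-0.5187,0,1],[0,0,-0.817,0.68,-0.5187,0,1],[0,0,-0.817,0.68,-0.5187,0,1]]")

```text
refused: ticks: the value is not of type 'string' (schema: type "string"). Nothing was moved.
```

Refused on format, not on reach. It needs rows parted by semicolons, with the numbers parted by commas.

Emit:
shift_gripper(ticks="0,0,-0.817,0.68,-0.5187,0,1;0,0,-0.817,0.68,-0.5187,0,1;0,0,-0.817,0.68,-0.5187,0,1;0,0,-0.817,0.68,-0.5187,0,1;0,0,-0.817,0.68,-0.5187,0,1;0,0,-0.817,0.68,-0.5187,0,1;0,0,-0.817,0.68,-0.5187,0,1;0,0,-0.817,0.68,-0.5187,0,1;0,0,-0.817,0.68,-0.5187,0,1;0,0,-0.817,0.68,-0.5187,0,1;0,0,-0.817,0.68,-0.5187,0,1;0,0,-0.817,0.68,-0.5187,0,1;0,0,-0.817,0.68,-0.5187,0,1;0,0,-0.817,0.68,-0.5187,0,1;0,0,-0.817,0.68,-0.5187,0,1;0,0,-0.817,0.68,-0.5187,0,1;0,0,-0.817,0.68,-0.5187,0,1;0,0,-0.817,0.68,-0.5187,0,1;0,0,-0.817,0.68,-0.5187,0,1;0,0,-0.817,0.68,-0.5187,0,1")

```text
time: 1.97
ee_pos: [0.572, -0.0234, 0.2498]
ee_rot: [[-0.476, 0.879, -0.001], [0.879, 0.476, -0.001], [-0.001, -0.001, -1.0]]
contact_force: [-0.5, -0.4, -0.0]
opening: 1.0
finger_force: 0.0
```

```bash
python3 -c "
from h import *
rel([.5725,-.0215,.137],28.6)
s=manip.capture('scene'); b=cv2.resize(s['image'][100:320,120:320],None,fx=2.5,fy=2.5); cv2.imwrite('pics/s2.png',b[:,:,::-1])"
```

```text
t 1.9667 ee [ 0.572  -0.0234  0.2498] q [ 0.42  0.4  -0.56  1.77  0.24  1.04  0.27] F [-0.5 -0.4 -0. ] op 1.0000267609241182 0.0
[-0.001   0.0007 -0.003 ] [0.0015 0.0014 0.1128]
```

View pics/s2.png

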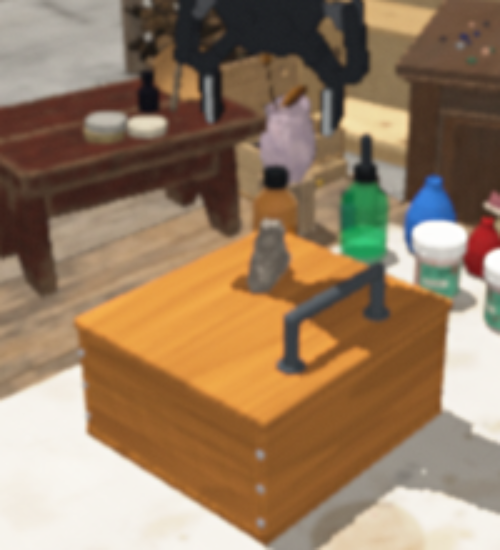

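The scene shows the open fingers straddling the stone: tips at x ≈ 212 and 330, stone at 267. I'll descend and close.

Converted, 0.113 m / 0.75 = 0.1507, 0.108 m / 0.75 = 0.144.

Emit:
shift_gripper(ticks="0,0,0,0.002,0.002,0.0533,1;0,0,0,0.002,0.002,0.0933,1;0,0,0,0.002,0.002,0.1267,1;0,0,0,0.002,0.002,0.144,1;0,0,0,0.002,0.002,0.1507,1;0,0,0,0.002,0.002,0.1507,1;0,0,0,0.002,0.002,0.1507,0.2;0,0,0,0.002,0.002,0.1507,0.2;0,0,0,0.002,0.002,0.1507,0.0;0,0,0,0.002,0.002,0.1507,0.0;0,0,0,0.002,0.002,0.1507,0.0;0,0,0,0.002,0.002,0.1507,0.0;0,0,0,0.002,0.002,0.1507,0.0;0,0,0,0.002,0.002,0.1507,0.0;0,0,0,0.002,0.002,0.1507,0.0")

```text
time: 3.27
ee_pos: [0.5735, -0.0194, 0.1382]
ee_rot: [[-0.479, 0.878, 0.001], [0.878, 0.479, -0.001], [-0.001, 0.001, -1.0]]
contact_force: [-2.1, -0.5, 6.1]
opening: 0.309
finger_force: 58.8
```

Emit:
shift_gripper(ticks="0,0,0,0,0,-0.0133,0;0,0,0,0,0,-0.04,0;0,0,0,0,0,-0.08,0;0,0,0,0,0,-0.12,0;0,0,0,0,0,-0.1333,0;0,0,0,0,0,-0.1333,0;0,0,0,0,0,-0.1333,0")

```text
time: 3.85
ee_pos: [0.5728, -0.0195, 0.2367]
ee_rot: [[-0.478, 0.878, -0.0], [0.878, 0.478, -0.0], [-0.0, -0.0, -1.0]]
contact_force: [-0.0, -0.5, -2.5]
opening: 0.306
finger_force: 59.2
```

```bash
python3 -c "
from h import *
rel([.525,.213,.237],3.8)
s=manip.capture('scene'); b=cv2.resize(s['image'][100:320,120:320],None,fx=2.5,fy=2.5); cv2.imwrite('pics/s3.png',b[:,:,::-1])"
```

```text
t 3.85 ee [ 0.5728 -0.0195  0.2367] q [ 0.41  0.42 -0.56  1.78  0.26  1.01  0.26] F [-0.  -0.5 -2.5] op 0.30616748709952174 59.20710434904322
[-2.000e-04  5.000e-04  4.324e-01] [ 0.2271  0.0693 -0.0004]
```

View pics/s3.png

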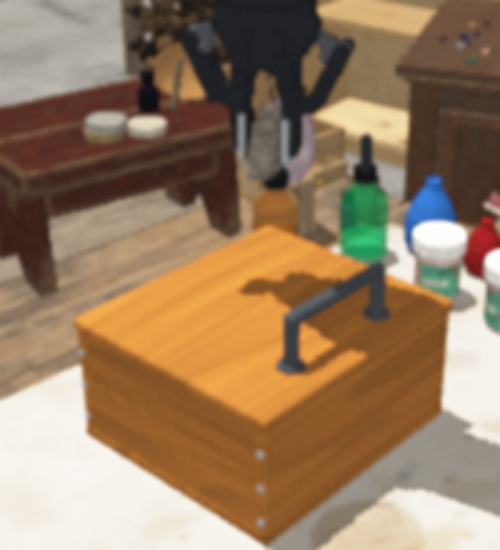

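The stone is held upright and clear of the lid, in the crop at about (265,145). I'll carry it to the left of the box.

Converted, 0.227 m / 0.75 = 0.3027, 0.215 m / 0.75 = 0.2867, 0.432 rad / 2 = 0.216.

Emit:
shift_gripper(ticks="0,0,0.025,0.0267,0.008,0,0;0,0,0.06,0.0667,0.02,0,0;0,0,0.1,0.1133,0.0347,0,0;0,0,0.14,0.16,0.0493,0,0;0,0,0.175,0.2067,0.0627,0,0;0,0,0.2,0.2533,0.0773,0,0;0,0,0.216,0.2867,0.088,0,0;0,0,0.216,0.3027,0.092,0,0;0,0,0.216,0.3027,0.092,0,0;0,0,0.216,0.3027,0.092,0,0;0,0,0.216,0.3027,0.092,0.04,0;0,0,0.216,0.3027,0.092,0.08,0;0,0,0.216,0.3027,0.092,0.12,0;0,0,0.216,0.3027,0.092,0.16,0;0,0,0.216,0.3027,0.092,0.2,0;0,0,0.216,0.3027,0.092,0.2333,0;0,0,0.216,0.3027,0.092,0.2533,0;0,0,0.216,0.3027,0.092,0.2627,0;0,0,0.216,0.3027,0.092,0.2627,0;0,0,0.216,0.3027,0.092,0.2627,0")

```text
time: 5.57
ee_pos: [0.5257, 0.2118, 0.04]
ee_rot: [[-0.065, 0.998, -0.0], [0.998, 0.065, -0.001], [-0.001, -0.0, -1.0]]
contact_force: [-0.2, -0.2, -1.2]
opening: 0.304
finger_force: 59.2
```

```bash
python3 -c "
from h import *
rel([.525,.213,.028],3.8)"
```

```text
t 5.5667 ee [0.5257 0.2118 0.04  ] q [-0.13  0.67 -0.41  1.91  0.43  0.65 -0.74] F [-0.2 -0.2 -1.2] op 0.3035657372699205 59.210229071904905
[-0.0001  0.0006 -0.001 ] [ 0.0013 -0.0006  0.012 ]
```

Now down slowly until contact.

Converted, 0.01 m / 0.75 = 0.0133, 0.009 m / 0.75 = 0.012.

Emit:
shift_gripper(ticks="0,0,0,0,0,0.0053,0;0,0,0,0,0,0.0093,0;0,0,0,0,0,0.012,0;0,0,0,0,0,0.0133,0;0,0,0,0,0,0.0133,0;0,0,0,0,0,0.0133,0;0,0,0,0,0,0.0133,0")

```text
time: 6.15
ee_pos: [0.5252, 0.2131, 0.0301]
ee_rot: [[-0.067, 0.998, 0.0], [0.998, 0.067, 0.0], [0.0, 0.0, -1.0]]
contact_force: [-0.2, 0.1, -2.2]
opening: 0.304
finger_force: 59.2
```

Converted, 0.002 m / 0.75 = 0.0027, 0.0015 m / 0.75 = 0.002.

Emit:
shift_gripper(ticks="0,0,0,0,0,0.0007,0;0,0,0,0,0,0.0013,0;0,0,0,0,0,0.002,0;0,0,0,0,0,0.0027,0;0,0,0,0,0,0.0027,0;0,0,0,0,0,0.0027,0")

```text
time: 6.65
ee_pos: [0.5251, 0.213, 0.0279]
ee_rot: [[-0.067, 0.998, -0.0], [0.998, 0.067, -0.0], [-0.0, -0.0, -1.0]]
contact_force: [0.3, 0.0, -1.6]
opening: 0.302
finger_force: 59.2
```

Converted, 0.0015 m / 0.75 = 0.002, 0.001 m / 0.75 = 0.0013.

Emit:
shift_gripper(ticks="0,0,0,0,0,0.0007,0;0,0,0,0,0,0.0013,0;0,0,0,0,0,0.002,0;0,0,0,0,0,0.002,0;0,0,0,0,0,0.002,0")

```text
time: 7.07
ee_pos: [0.5251, 0.2131, 0.0277]
ee_rot: [[-0.067, 0.998, 0.0], [0.998, 0.067, -0.001], [-0.001, 0.0, -1.0]]
contact_force: [-4.9, -1.3, 10.9]
opening: 0.301
finger_force: 61.2
```

Contact made, so I'll ease off 1 mm and open.

Converted, -0.001 m / 0.75 = -0.0013.

Emit:
shift_gripper(ticks="0,0,0,0,0,-0.0013,0;0,0,0,0,0,-0.0013,0;0,0,0,0,0,-0.0013,0.4;0,0,0,0,0,-0.0013,0.5;0,0,0,0,0,-0.0013,0.7;0,0,0,0,0,-0.0013,1;0,0,0,0,0,-0.0013,1;0,0,0,0,0,-0.0013,1;0,0,0,0,0,-0.0013,1;0,0,0,0,0,-0.0013,1")

```text
time: 7.9
ee_pos: [0.5251, 0.213, 0.0274]
ee_rot: [[-0.067, 0.998, -0.0], [0.998, 0.067, -0.0], [0.0, -0.0, -1.0]]
contact_force: [-0.5, -1.0, -0.0]
opening: 1.003
finger_force: 0.0
```

Emit:
shift_gripper(ticks="0,0,0,0,0,-0.0267,1;0,0,0,0,0,-0.0667,1;0,0,0,0,0,-0.12,1;0,0,0,0,0,-0.1733,1;0,0,0,0,0,-0.2267,1;0,0,0,0,0,-0.2667,1;0,0,0,0,0,-0.28,1;0,0,0,0,0,-0.28,1")

```text
time: 8.57
ee_pos: [0.5265, 0.2137, 0.2406]
ee_rot: [[-0.067, 0.998, 0.006], [0.998, 0.067, 0.002], [0.001, 0.006, -1.0]]
contact_force: [-0.1, 0.1, -0.2]
opening: 1.0
finger_force: 0.0
```

```bash
python3 -c "
from h import *
rel([.468,.008,.24],3.8)
s=manip.capture('scene'); b=cv2.resize(s['image'][100:340,70:320],None,fx=2.4,fy=2.4); cv2.imwrite('pics/s4.png',b[:,:,::-1])"
```

```text
t 8.5667 ee [0.5265 0.2137 0.2406] q [-0.01  0.4  -0.55  1.79  0.24  1.01 -0.59] F [-0.1  0.1 -0.2] op 0.9997830080630956 0.0
[ 0.006  -0.0012  0.0004] [-0.2014 -0.0721 -0.    ]
```

View pics/s4.png

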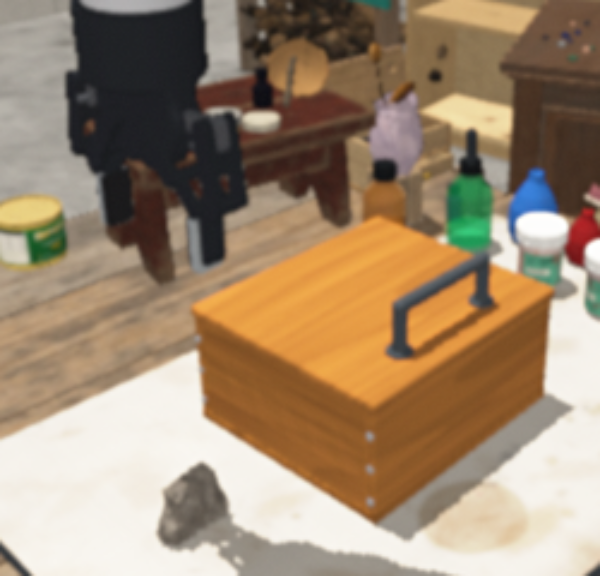

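The stone stands upright on the slab left of the box, in the crop at (190,505), well clear of it. Next, the bar.

Converted, -0.2014 m / 0.75 = -0.2685, -0.19 m / 0.75 = -0.2533, 0.006 rad / 2 = 0.003.

Emit:
shift_gripper(ticks="0.003,0,0,-0.0533,-0.0193,0,1;0.003,0,0,-0.1067,-0.0387,0,1;0.003,0,0,-0.16,-0.0573,0,1;0.003,0,0,-0.2133,-0.076,0,1;0.003,0,0,-0.2533,-0.0907,0,1;0.003,0,0,-0.2685,-0.0961,0,1;0.003,0,0,-0.2685,-0.0961,0,1;0.003,0,0,-0.2685,-0.0961,0,1;0.003,0,0,-0.2685,-0.0961,0,1")

```text
time: 9.37
ee_pos: [0.4663, 0.0084, 0.2364]
ee_rot: [[-0.068, 0.998, -0.008], [0.998, 0.068, 0.001], [0.001, -0.008, -1.0]]
contact_force: [0.3, -0.2, -0.6]
opening: 1.001
finger_force: 0.0
```

```bash
python3 -c "
from h import *
rel([.468,.008,.1505],3.8)"
```

```text
t 9.3667 ee [0.4663 0.0084 0.2364] q [ 0.36  0.22 -0.51  2.02  0.13  0.94 -0.14] F [ 0.3 -0.2 -0.6] op 1.0008125403448886 0.0
[-0.0078 -0.0011  0.002 ] [-0.0006  0.0023  0.0859]
```

Converted, 0.086 m / 0.75 = 0.1147, 0.082 m / 0.75 = 0.1093, -0.007 rad / 2 = -0.0035.

Emit:
shift_gripper(ticks="-0.0035,0,0,0,0.0027,0.0267,1;-0.0035,0,0,0,0.0027,0.06,1;-0.0035,0,0,0,0.0027,0.0907,1;-0.0035,0,0,0,0.0027,0.1093,1;-0.0035,0,0,0,0.0027,0.1147,1;-0.0035,0,0,0,0.0027,0.1147,1;-0.0035,0,0,0,0.0027,0.1147,1;-0.0035,0,0,0,0.0027,0.1147,1")

```text
time: 10.03
ee_pos: [0.4689, 0.008, 0.1523]
ee_rot: [[-0.068, 0.998, 0.003], [0.998, 0.068, 0.0], [0.0, 0.003, -1.0]]
contact_force: [0.3, -0.3, 0.2]
opening: 0.997
finger_force: 0.0
```

```bash
python3 -c "
from h import *
rel([.468,.008,.1505],3.8)"
```

```text
t 10.0333 ee [0.4689 0.008  0.1523] q [ 0.31  0.35 -0.47  2.09  0.23  0.74 -0.24] F [ 0.3 -0.3  0.2] op 0.9973911147438875 0.0
[ 0.0027 -0.0001  0.0016] [ 0.     -0.0009  0.0018]
```

Converted, 0.001 m / 0.75 = 0.0013.

Emit:
shift_gripper(ticks="0,0,0,0,0,0.0013,0.4;0,0,0,0,0,0.0013,0.2;0,0,0,0,0,0.0013,0.1;0,0,0,0,0,0.0013,0;0,0,0,0,0,0.0013,0;0,0,0,0,0,0.0013,0;0,0,0,0,0,0.0013,0;0,0,0,0,0,0.0013,0;0,0,0,0,0,0.0013,0;0,0,0,0,0,0.0013,0;0,0,0,0,0,0.0013,0")

```text
time: 10.95
ee_pos: [0.4686, 0.0073, 0.1507]
ee_rot: [[-0.067, 0.998, 0.002], [0.998, 0.067, 0.0], [-0.0, 0.002, -1.0]]
contact_force: [1.9, -0.4, 3.1]
opening: 0.117
finger_force: 58.5
```

```bash
python3 -c "
from h import *
rel([.468,.008,.1505],3.8)
for t in (3,7,12,17,22,27,32,36,40,43,45):
    a=np.radians(t);print(t,np.round([.17-.17*np.cos(a)+.05*np.sin(a),-(.17*np.sin(a)+.05*np.cos(a)-.05)],4))"
```

```text
t 10.95 ee [0.4686 0.0073 0.1507] q [ 0.31  0.35 -0.47  2.1   0.24  0.74 -0.24] F [ 1.9 -0.4  3.1] op 0.11652887017582286 58.50601136684418
[0.0022 0.0001 0.0004] [ 0.0008 -0.0006  0.0002]
3 [ 0.0028 -0.0088]
7 [ 0.0074 -0.0203]
12 [ 0.0141 -0.0343]
17 [ 0.022  -0.0475]
22 [ 0.0311 -0.06  ]
27 [ 0.0412 -0.0717]
32 [ 0.0523 -0.0825]
36 [ 0.0619 -0.0904]
40 [ 0.0719 -0.0976]
43 [ 0.0798 -0.1025]
45 [ 0.0851 -0.1056]
```

The bar is gripped (opening 0.117, about 10 mm). Now I'll raise it slowly along the arc, two rows or so per step.

Converted, -0.0475 m / 0.75 = -0.0633, -0.041 m / 0.75 = -0.0547.

Emit:
shift_gripper(ticks="0,0,0,0,0.0013,-0.0053,0;0,0,0,0,0.004,-0.012,0;0,0,0,0,0.0067,-0.0193,0;0,0,0,0,0.0099,-0.0271,0;0,0,0,0,0.0143,-0.0367,0;0,0,0,0,0.0188,-0.0457,0;0,0,0,0,0.024,-0.0547,0;0,0,0,0,0.0293,-0.0633,0;0,0,0,0,0.0293,-0.0633,0;0,0,0,0,0.0293,-0.0633,0")

```text
time: 11.78
ee_pos: [0.4895, 0.0087, 0.1981]
ee_rot: [[-0.067, 0.998, -0.0], [0.998, 0.067, -0.0], [-0.0, -0.0, -1.0]]
contact_force: [-0.3, -1.1, -2.3]
opening: 0.119
finger_force: 58.7
```

```bash
python3 -c "
from h import *
rel([.468,.008,.1505],3.8)"
```

```text
t 11.7833 ee [0.4895 0.0087 0.1981] q [ 0.33  0.31 -0.49  2.01  0.19  0.86 -0.2 ] F [-0.3 -1.1 -2.3] op 0.11917773784672116 58.67108702659607
[-0.0001  0.0004  0.0005] [ 0.0008 -0.0215  0.0476]
```

Forces are small and the lid is following. Relative to 17°, the remainder is (0.0631, -0.0581).

Converted, 0.0631 m / 0.75 = 0.0841, -0.0581 m / 0.75 = -0.0775.

Emit:
shift_gripper(ticks="0,0,0,0,0.006,-0.0084,0;0,0,0,0,0.0121,-0.0167,0;0,0,0,0,0.0187,-0.0247,0;0,0,0,0,0.0256,-0.0323,0;0,0,0,0,0.0329,-0.0396,0;0,0,0,0,0.0404,-0.0467,0;0,0,0,0,0.0467,-0.052,0;0,0,0,0,0.0532,-0.0572,0;0,0,0,0,0.0599,-0.0621,0;0,0,0,0,0.0665,-0.0668,0;0,0,0,0,0.0719,-0.0701,0;0,0,0,0,0.0771,-0.0733,0;0,0,0,0,0.0807,-0.0755,0;0,0,0,0,0.0841,-0.0775,0;0,0,0,0,0.0841,-0.0775,0;0,0,0,0,0.0841,-0.0775,0;0,0,0,0,0.0841,-0.0775,0;0,0,0,0,0.0841,-0.0775,0")

```text
time: 13.28
ee_pos: [0.5528, 0.0128, 0.2589]
ee_rot: [[-0.067, 0.998, 0.001], [0.998, 0.067, -0.002], [-0.002, 0.001, -1.0]]
contact_force: [-9.3, -2.1, 13.6]
opening: 0.115
finger_force: 60.7
```

```bash
python3 - <<'E'
from h import *
s=manip.get_state(); p=np.array(s["ee_pos"]); H=np.array([.6378,.0199,.1005]); d=p-H
print(np.degrees(np.arctan2(d[2],-d[:2]@[.998,.066])-np.arctan2(.05,.17)),np.linalg.norm(d),s["dq"])
s=manip.capture('scene'); b=cv2.resize(s['image'][60:340,70:320],None,fx=2.1,fy=2.1); cv2.imwrite('pics/s5.png',b[:,:,::-1])
E
```

```text
45.319257416345856 0.17992023602911789 [ 0.00106391 -0.00088815  0.00044571 -0.00103712 -0.00230216 -0.00048823
 -0.00035027]
```

View pics/s5.png

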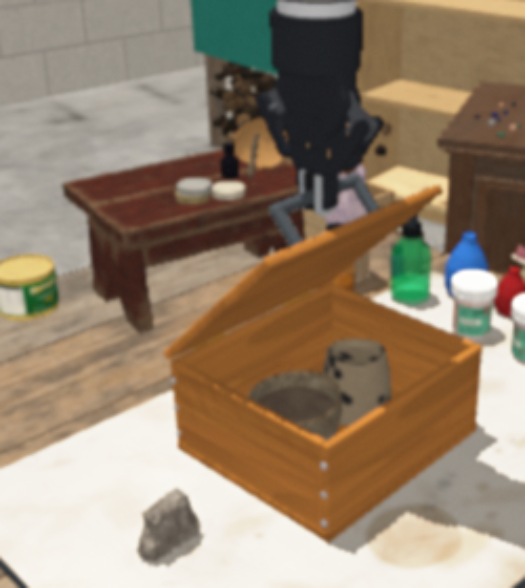

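The scene shows the lid held open at about half a right angle (left edge from (172,352) to (265,252)), gripped at the bar. The stone is upright at (170,525) and the jars and bottle look unmoved. I'll check the angle and the bystanders before handing in.

Emit:
shift_gripper(ticks="0,0,0,0,0,0,0;0,0,0,0,0,0,0;0,0,0,0,0,0,0")

```text
time: 13.58
ee_pos: [0.5528, 0.0128, 0.2589]
ee_rot: [[-0.067, 0.998, 0.001], [0.998, 0.067, -0.002], [-0.002, 0.001, -1.0]]
contact_force: [-9.3, -2.5, 13.4]
opening: 0.117
finger_force: 60.7
```

```bash
python3 - <<'E'
from h import *
s=manip.capture('scene'); x=np.array([.998,.066,0]);y=np.array([-.066,.998,0]); H=np.array([.6378,.0199,.1005])
for t in (40,45,50):
    a=np.radians(t); print(t,((proj(s,H+y*.112+x*(-.202*np.cos(a)+k*np.sin(a))+[0,0,.202*np.sin(a)+k*np.cos(a)])-[70,60])*2.1 for k in (0,.01)).__next__())
a=cv2.imread('pics/scene0.png')[:,:,::-1]; m=np.abs(a.astype(int)-s['image']).max(2)[175:250,283:400]; print("jar diff px",(m>40).sum())
st=manip.get_state(); print(st["time"],st["ee_pos"],np.abs(st["dq"]).max())
E
```

```text
40 [[281.12503591 285.0627695 ]]
45 [[269.73288522 265.26892868]]
50 [[257.44596825 246.41783446]]
jar diff px 220
13.6333 [0.55283727 0.01280178 0.25894249] 0.0008850495141219056
```

```bash
python3 -c "
from rig import manip
print(manip.hand_in())"
```

```text
the job is handed in; nothing more can be done
None
```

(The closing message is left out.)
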